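Seat a sample carousel on a spring-loaded keyed drive hub

TASK

Lift the sample carousel out of its stand by its black knob and put its shaft into the hub of the drive unit. Turn it until the key drops into the keyway, then keep pushing down against the spring until the disc is fully home on the hub's rim, and finish while still holding it pressed down there. Leave the jar, the beaker and the dish alone.

Things in the scene. Friction and masses are not known exactly. Their poses are not given: they have to be found in the camera images.
- carousel: aluminium disc, diameter 130 mm, 8 mm thick, 0.25 to 0.45 kg, with five white cups of diameter 26 mm on a 49 mm radius, 3 mm proud above and 15 mm below. Origin: on the axis at the disc's underside; z up; x points to the key. A steel index rib (24 x 6 x 4 mm) on top at +x, in place of a sixth cup, marks the key's side. Starts resting on the stand's rim, turned up to 0.6 rad from world x.
- knob (a point): centre of the carousel's black bar knob, 28 mm above the disc's underside, on the axis. The bar is 34 mm long along the carousel's x, 16 mm thick along its y; its top is 48 mm above the underside and it stands on a collar of radius 17 mm whose top is 12 mm above the underside.
- shaft_tip (a point): lower end of the carousel's steel shaft, on its axis, 52 mm below the disc's underside. The shaft has diameter 24 mm; its last 9 mm taper to diameter 14 mm.
- key (a point): lower outer end of the key on the carousel's +x side, 18 mm from the axis, 24 mm below the disc's underside. The key is 6 mm wide and runs from 24 mm up to 5 mm below the underside; below it the shaft is a plain round pilot, 28 mm long.
- stand: fixed grey stand: a 110 mm square foot with an upright tube, outer radius 31 mm, inner radius 25 mm, rim 70 mm above the table. The shaft hangs freely in it, on its axis. Origin: tube axis at table height. Stand and drive unit may change sides.
- drive_unit: fixed ivory and teal housing, 200 x 200 mm, 40 mm high, turned up to 0.3 rad. Origin: at table height, on the hub's axis (middle of the housing); z up. The upright metal hub in its middle has radius 34 mm, does not turn, and its rim is 80 mm above the table.
- hub_mouth (a point): centre of the hub's bore at its rim, 80 mm above the table; axes as the housing's. Bore diameter 27 mm, with a keyway 9 mm wide open at the top and reaching 28 mm from the axis. The keyway's angle differs each time and is not reported: within 0.4 rad either side of the housing's x axis. From above it shows as a slot; a small dark lug on the hub's side marks its angle.
- plunger (a joint): spring plunger at the bottom of the bore: 0 free, grows in m as the shaft presses it. With the key off its slot the disc stops 24 mm above the rim; turned in line (play 0.1 rad either way) the key drops in. The tip meets the plunger with the disc 12 mm above the rim; fully home, disc on the rim, it reads about 0.012. It pushes up 6 N at first, 12 N at home, and lifts the carousel if let go.
- jar: bystander, a closed white jar, radius 30 mm, 85 mm high, origin under its centre
- beaker: bystander, an open glass beaker, radius 35 mm, 90 mm high, origin under its centre
- dish: bystander, an open white ceramic dish, radius 30 mm, 25 mm high, origin under its centre
Things that resemble listed ones, but are neither listed nor needed, are in the scene too. Leave any brown or purple look-alike of the stand alone.

How it is judged (in metres and radians):
On the way, in this order (a step that is already met when the one before it is completed fails the run):
1. the carousel is lifted clear of its stand (z of carousel in the frame of stand above 0.13 m and contact force between the fingers and carousel above 1 N), for 0.1 s.
2. the shaft is in the hub and its key has dropped into the keyway (z of carousel in the frame of drive_unit below 0.098 m and horizontal distance between carousel and drive_unit below 0.005 m and angle between carousel's own z axis and vertical below 0.1 rad), for 0.1 s.
At the end, for the whole second after the job is handed in: The shaft is in the hub with its key in the keyway and the disc is pressed home on the rim (within 2.5 mm, on the hub's axis within 4 mm, upright within 0.06 rad), the spring plunger pressed at least 9.5 mm, at rest, with the fingers still on the carousel holding it down (more than 2 N) (value of joint plunger above 0.0095 m and z of carousel in the frame of drive_unit below 0.0825 m and horizontal distance between each of carousel, shaft_tip and drive_unit below 0.004 m and angle between carousel's own z axis and vertical below 0.06 rad and linear speed of carousel below 0.02 m/s and contact force between the fingers and carousel above 2 N); the arm keeps its last pose, push and grip.
It fails at once if the jar is disturbed (moved more than 30 mm) (distance of jar from where it was at the start of the episode above 0.03 m).
It fails at once if the beaker is disturbed (moved more than 30 mm) (distance of beaker from where it was at the start of the episode above 0.03 m).
It fails at once if the dish is disturbed (moved more than 30 mm) (distance of dish from where it was at the start of the episode above 0.03 m).
It also fails if it takes over 48 s, if anything falls off the work surface, if the arm or the gripper's body presses on something with over 40 N, if the wrist force passes 120 N, or if a joint passes its speed limit or range.

ROBOT

A 7-joint arm with a two-finger parallel gripper is mounted at the origin on the work surface. World frame = base frame: x ahead of the robot, y to its left, z up, the work surface at z = 0. Lengths are in m, angles in degrees, forces in N, time in s.
With the tool pointing down it reaches from about 0.425 to 0.875 m from the base axis. Payload 4.7 kg.
Tool frame: the origin (TCP) lies on the centre line of the jaws, within the pads' length; the fingertips stand env.nose_length ahead of it and the grasp point (between the pads) lies 8 mm behind it (env.nose_length is the distance from the TCP to the fingertips, in m); y points along the fingers, z is the direction in which the jaws open and shut, and the axes are right-handed (so a half turn about y gives the same grasp; the last joint's range is limited). The gripper opens to 87 mm and grips with 3 to 60 N. Pads are 19 mm wide; open, the fingers measure 117 mm over their backs; the gripper's body (75 mm by 190 mm) begins 51 mm behind the grasp point.
Start: joints at [-66.4, 18.392, -4.016, 83.108, 1.295, 78.541, -3.26], TCP at [0.252, 0.599, 0.234] pointing down, gripper open.
Joint ranges: [-163.93, 163.93], [-17.29, 119.83], [-79.2, 71.16], [3.27, 140.29], [-89.18, 269.18], [5.43, 117.66], [-154.24, 154.24]. Speed limits (degrees/s): [147.25, 147.25, 180, 180, 180, 180, 180].

INTERFACE

Orientations are given as [roll, pitch, yaw] about the fixed x, y, z axes, in that order (R = Rz(yaw) Ry(pitch) Rx(roll)).
In Python, from cell import env, read_camera, camera_info, job, models gives the robot as it stands.
- The arm moves only by the tool move_arm, never from a script. Its argument "moves" is a list of rows, each a list of 6 numbers: the shift along the tool's x, y, z in mm, then the turn, a rotation vector about the tool's x, y, z in degrees. In form: [[x, y, z, ax, ay, az], ...]. A call has 1 to 20 rows; each row is the pose to reach, as a shift and turn from the pose commanded when the call began, along the tool's axes at that moment; what a row does not reach only later rows make up. A row lasts 1/12 s, in which the tool goes at most 41.7 mm and 7.16 degrees, less where a joint would pass 70% of its speed; a pose out of reach is approached as far as the arm can. A call with a gripper value outside its range is refused whole. "claw" is the finger opening in mm, from 0 to 87, set as the call begins (left out, the last holds). The fingers move at their own pace and stop on an object; "newtons" is the grip in N (left out, the last holds). Time passes only in rows, so rows that repeat a pose let the fingers close. It gives the time, the measured TCP pose, the force and the opening at its end, in the units of the state.
- env.get_obs(): the state, without advancing time (a new reading comes with each control period).
- read_camera(name): name is "side" or "top"; returns (picture, depth): 420x560x3 uint8, red, green, blue; 420x560 float32, m along the optical axis (not along the pixel's ray), 0 where there is no reading.
- camera_info(name): a dict with "fx", "fy", "cx", "cy" (pixels), "distortion" ([k1, k2, p1, p2, k3] as OpenCV has them; the pictures are not rectified), "R" (3x3) and "t" (3): a world point X has camera coordinates R X + t. Camera axes: x right, y down, z forward; pixel columns grow to the right and rows downward; lengths in m; the calibration is good to about 2 mm. A picture is of the moment at which its call begins. camera_info takes no time and is no camera call.
- job.sign_off(): hands the job in, once; it reports no verdict.
Trained networks look in the newest picture that a camera, given by its name, has taken for a name from the list of things; names that differ only in an ending like _2 or _b are one class to them, and where a whole thing is asked for, a point or a joint stands for the part that bears it (a point fixed in the world has none). Each returns a list of dicts, best first, with "score" (0 to 1); they miss things now and then, are a little off and sometimes report something else, mostly with a low value. They report only what shows in the picture. A call takes as long as a camera call. They do not tell look-alikes from the thing itself.
- models.spot_in(target, camera): "point" ([x, y, z] in m, in world coordinates, good to about 4 mm: the middle of the surface that is visible of it).
- models.cut_out(target, camera): "mask" (420x560 bool, what is visible of it).
The state is a dict: "time_s": time; "qpos": joint angles; "joint_velocities": joint speeds; "effort": joint torques, N m; "tool_pos": TCP position; "tool_rot": TCP orientation; "force": force on the tool from outside, world axes, zero at the start; "wrist_torque": the same for the moment, N m; "grip_width": finger opening in m.
Only numpy, scipy, OpenCV 4.12 (cv2) and the standard library are available. Lean on these libraries where they do the work, as an engineer would, in place of code of your own. Each camera call takes 0.05 s, during which the arm holds its last target.

## Working session

There is one attempt and no reset: what is moved stays moved. The work goes in short steps, Python scripts to look and compute and a tool call to move; the robot and the scene stay as the last step left them, time stands still between calls to the robot, and variables do not carry over. Pictures are saved under pics/ and viewed, and the job is handed in when it is done.

Besides the shell and the picture viewer there is one more tool, called as name(argument=value, ...), one argument or row to a line, values as JSON. move_arm: Moves the arm, as the interface text tells. Its arguments: {"type":"object","properties":{"moves":{"type":"array","items":{"type":"array","items":{"type":"number"}}},"claw":{"type":"number"},"newtons":{"type":"number"}},"required":["moves"]}

```bash
ls; mkdir -p pics
python3 - <<'E'
from cell import env, read_camera, camera_info, job, models
import cv2, numpy as np
o=env.get_obs(); print(o, env.nose_length)
for n in ["top","side"]:
    p,d=read_camera(n); np.savez(f"pics/{n}0.npz",p=p,d=d)
    cv2.imwrite(f"pics/{n}0.png",p[:,:,::-1]); c=camera_info(n); print(n,c)
E
```

```text
pics
{'time_s': 0.0, 'qpos': array([-66.39992934,  18.43905236,  -4.01559864,  83.17299414,
         1.29603923,  78.53988605,  -3.26024703]), 'joint_velocities': array([-0.00327158, -0.07329314, -0.02682454,  0.01592187, -0.00743733,
        0.02285552,  0.00765555]), 'effort': array([ 2.36603091e-04, -4.91298151e+01, -4.03788993e-01, -3.12525415e+01,
       -6.40361197e-02,  4.38436959e-02,  1.83482834e-04]), 'tool_pos': array([0.25165573, 0.59875178, 0.23247829]), 'tool_rot': array([-9.01066353e+01, -6.60801107e-03, -2.27903330e+01]), 'force': array([ 0.834867  , -0.37879671, -0.33668041]), 'wrist_torque': array([-0.0324966 ,  0.0122536 ,  0.05074368]), 'grip_width': 0.08711063454461472} 0.011
top {'fx': 485.6941023998457, 'fy': 485.6941023998457, 'cx': 275.4179560432654, 'cy': 212.6015983900015, 'distortion': array([-0.17314164,  0.        ,  0.        ,  0.        ,  0.        ]), 'R': array([[-0.00266939, -0.99993555,  0.01103473],
       [-0.99792861,  0.00195444, -0.06430144],
       [ 0.06427573, -0.01118352, -0.99786951]]), 't': array([-0.0082228 ,  0.55428081,  1.24345356])}
side {'fx': 533.5851447716344, 'fy': 533.5851447716344, 'cx': 285.4828682127182, 'cy': 201.0794592156769, 'distortion': array([-0.07109116,  0.        ,  0.        ,  0.        ,  0.        ]), 'R': array([[ 0.96589354, -0.25823114, -0.01914015],
       [-0.20237605, -0.7067238 , -0.67792729],
       [ 0.16153514,  0.6586791 , -0.73487975]]), 't': array([-0.51842994,  0.17947346,  1.45326388])}
```

View pics/top0.png

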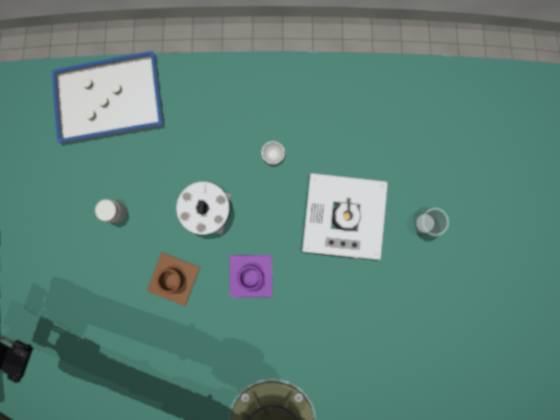

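View pics/side0.png

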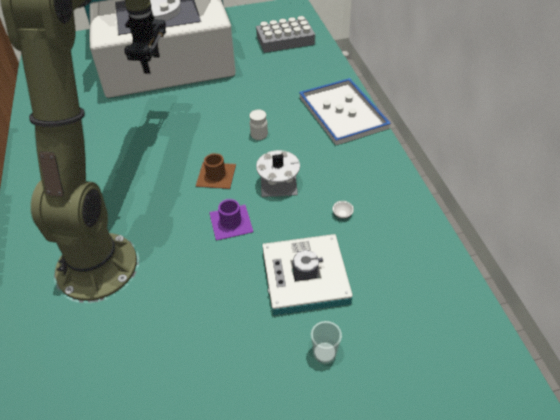

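Top view: carousel at (203,208), drive unit at (346,217), jar (108,211), beaker (432,223), dish (273,153). The stand look-alikes are brown (172,281) and purple (251,277). Next I'll crop in close on the carousel and hub.

```bash
cat > h.py <<'E'
import numpy as np, cv2
from cell import camera_info
def load(f):
    z=np.load(f); return z['p'],z['d']
def K(c): return np.array([[c['fx'],0,c['cx']],[0,c['fy'],c['cy']],[0,0,1]])
def px2w(name,uv,depth=None,z=None):
    c=camera_info(name); uv=np.atleast_2d(np.asarray(uv,float))
    n=cv2.undistortPoints(uv[:,None,:],K(c),np.array(c['distortion'],float))[:,0]
    r=np.c_[n,np.ones(len(n))]; R=c['R'];t=c['t']; C=-R.T@t
    dw=r@R
    if z is not None: s=(z-C[2])/dw[:,2]
    else: s=np.asarray(depth)
    return C+dw*np.reshape(s,(-1,1))
def w2px(name,X):
    c=camera_info(name); rv,_=cv2.Rodrigues(c['R'])
    return cv2.projectPoints(np.atleast_2d(np.asarray(X,float)),rv,c['t'],K(c),np.array(c['distortion'],float))[0][:,0]
def cloud(name,d):
    v,u=np.nonzero(d>0); return px2w(name,np.c_[u,v],depth=d[v,u]),u,v
E
python3 - <<'E'
from h import *
from cell import models
p,d=load('pics/top0.npz')
def crop(u,v,w,f): 
    return cv2.resize(p[v-w:v+w,u-w:u+w,::-1],(390,390),interpolation=cv2.INTER_CUBIC)
cv2.imwrite('pics/crop0.png',np.hstack([crop(203,208,35,11),crop(346,217,35,11)]))
cl,u,v=cloud('top',d)
for n in ['carousel','knob','stand','drive_unit','hub_mouth','jar','beaker','dish']:
  for cam in ['top','side']:
    try:
        print(n,cam,[(np.round(r['point'],4).tolist(),round(r['score'],2)) for r in models.spot_in(n,cam)[:3]])
    except Exception as e: print(n,cam,e)
E
```

```text
carousel top [([0.5599, 0.1703, 0.0765], 0.58)]
carousel side [([0.5564, 0.1639, 0.079], 0.63)]
knob top []
knob side [([0.5585, 0.1589, 0.0753], 0.93)]
stand top [([0.3809, 0.2563, 0.0082], 0.9), ([0.5155, 0.1266, 0.005], 0.57)]
stand side [([0.5551, 0.1404, 0.0047], 0.89), ([0.386, 0.2368, 0.0043], 0.82), ([0.3878, 0.0361, 0.0041], 0.62)]
drive_unit top []
drive_unit side [([0.533, -0.2267, 0.0404], 0.59)]
hub_mouth top [([0.541, -0.1848, 0.0393], 0.73)]
hub_mouth side [([0.5287, -0.2235, 0.0404], 0.83)]
jar top [([0.5576, 0.4052, 0.084], 0.87)]
jar side [([0.5538, 0.3937, 0.0577], 0.95), ([0.5557, 0.1606, 0.0743], 0.32)]
beaker top [([0.5252, -0.4248, 0.0531], 0.61), ([0.7113, -0.0035, 0.0143], 0.49)]
beaker side [([0.5299, -0.4015, 0.0583], 0.97)]
dish top [([0.7124, -0.0059, 0.0101], 0.94)]
dish side [([0.5569, 0.1593, 0.0784], 0.71), ([0.7129, -0.0003, 0.0131], 0.66)]
```

View pics/crop0.png

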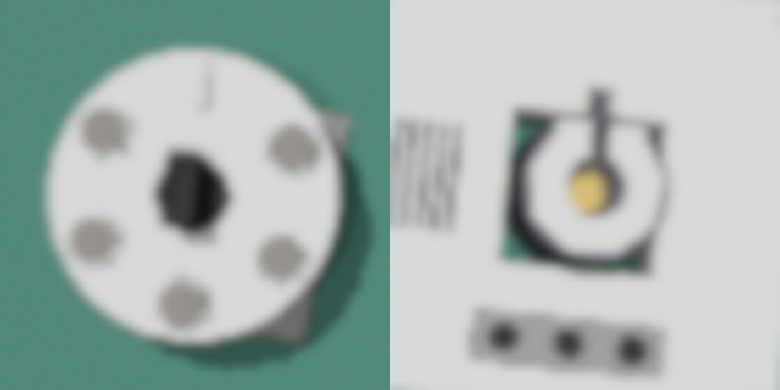

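```bash
cat >> h.py <<'E'
def ortho(name,p,z,cx,cy,half=0.09,res=0.0004):
    # image: right = -y world, up = +x world
    n=int(2*half/res); i=(np.arange(n)-n/2+.5)*res
    X,Y=np.meshgrid(cx-i, cy-i, indexing='ij')
    q=w2px(name,np.c_[X.ravel(),Y.ravel(),np.full(X.size,z)]).reshape(n,n,2).astype(np.float32)
    return cv2.remap(p,q[...,0],q[...,1],cv2.INTER_CUBIC)
def o2w(uv,cx,cy,half=0.09,res=0.0004):
    n=int(2*half/res); uv=np.atleast_2d(np.asarray(uv,float))
    return np.c_[cx-(uv[:,1]-n/2+.5)*res, cy-(uv[:,0]-n/2+.5)*res]
E
python3 - <<'E'
from h import *
p,d=load('pics/top0.npz')
a=ortho('top',p,0.078,0.555,0.17); b=ortho('top',p,0.080,0.535,-0.19,half=0.06,res=0.06/225)
c=ortho('top',p,0.040,0.535,-0.19,half=0.12,res=0.12/225)
ps,ds=load('pics/side0.npz')
s=ortho('side',ps,0.078,0.555,0.17); t=ortho('side',ps,0.080,0.535,-0.19,half=0.06,res=0.06/225)
cv2.imwrite('pics/orth0.png',cv2.resize(np.vstack([np.hstack([a,b]),np.hstack([s,t])]),(600,600))[:,:,::-1])
cv2.imwrite('pics/orth_house.png',c[:,:,::-1])
# depth points
for n,dd in [('top',d),('side',ds)]:
    cl,u,v=cloud(n,dd)
    m=(abs(cl[:,2]-.078)<.006)&(np.hypot(cl[:,0]-.557,cl[:,1]-.168)<.085)
    q=cl[m]; (cc,r)=cv2.minEnclosingCircle(q[:,:2].astype(np.float32)); print(n,'disc',m.sum(),q.mean(0),cc,r,np.median(q[:,2]))
    m=(cl[:,2]>.1)&(np.hypot(cl[:,0]-.557,cl[:,1]-.168)<.05); print(' knob',m.sum(),cl[m].mean(0) if m.any() else '', np.ptp(cl[m],axis=0) if m.any() else'', cl[m][:,2].max() if m.any() else '')
    m=(abs(cl[:,2]-.080)<.008)&(np.hypot(cl[:,0]-.535,cl[:,1]+.19)<.06)
    q=cl[m]; (cc,r)=cv2.minEnclosingCircle(q[:,:2].astype(np.float32)); print(' hub',m.sum(),q.mean(0),cc,r)
    m=(abs(cl[:,2]-.040)<.006)&(abs(cl[:,0]-.535)<.15)&(abs(cl[:,1]+.19)<.15)
    q=cl[m]; rr=cv2.minAreaRect(q[:,:2].astype(np.float32)); print(' house',m.sum(),rr)
E
```

```text
top disc 1884 [0.56367502 0.17169705 0.07924107] (0.563783586025238, 0.17323020100593567) 0.06537389010190964 0.07928980291379317
 knob 105 [0.56275243 0.17229862 0.1173902 ] [0.03145228 0.01838564 0.02348655] 0.12430891770647423
 hub 474 [ 0.54393736 -0.18651438  0.07938616] (0.5495720505714417, -0.18866203725337982) 0.03934212401509285
 house 5225 ((0.5438169240951538, -0.18748250603675842), (0.20277497172355652, 0.2022055983543396), 84.01612854003906)
side disc 885 [0.55757197 0.16224419 0.07833682] (0.5580975413322449, 0.17041543126106262) 0.06964273005723953 0.07842189853925063
 knob 89 [0.55870568 0.16673631 0.11244899] [0.03422352 0.02117999 0.02252824] 0.12307979842695449
 hub 407 [ 0.54049634 -0.19247965  0.07838781] (0.545343279838562, -0.19267243146896362) 0.03978227078914642
 house 4157 ((0.5405465960502625, -0.19070346653461456), (0.207893505692482, 0.201288104057312), 83.72713470458984)
```

View pics/orth0.png

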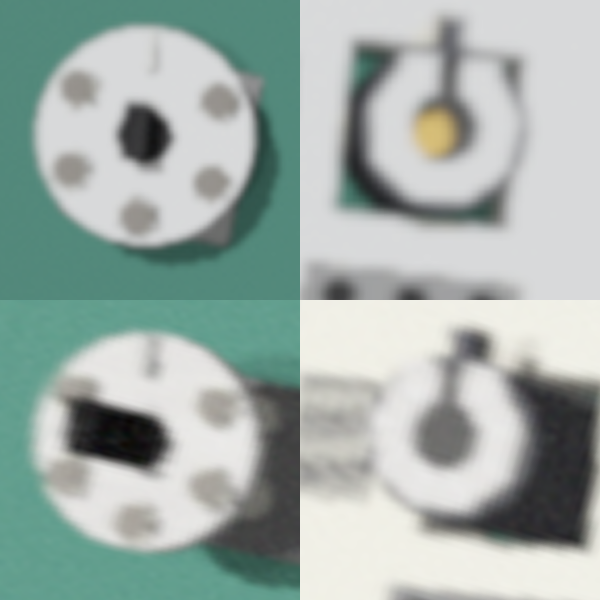

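```bash
cat > fit.py <<'E'
from h import *
def fitc(q):
    A=np.c_[2*q,np.ones(len(q))]; s=np.linalg.lstsq(A,(q**2).sum(1),rcond=None)[0]
    return s[:2],np.sqrt(s[2]+s[:2]@s[:2])
def edge_circle(img,cx,cy,half,res,r0,rng=.012,chan=None,c0=None,angs=None):
    # radial max gradient
    g=cv2.GaussianBlur(img.astype(np.float32),(0,0),2)
    g=g[...,chan] if chan is not None else g.mean(2)
    n=int(2*half/res); c=np.array(c0 if c0 is not None else (cx,cy))
    angs=np.arange(0,2*np.pi,np.pi/90) if angs is None else angs
    keep=np.ones(len(angs),bool)
    for it in range(4):
        rr=np.arange(r0-rng,r0+rng,res/2); 
        X=c[0]+np.cos(angs)[:,None]*rr; Y=c[1]+np.sin(angs)[:,None]*rr
        mu=((cy-Y)/res+n/2-.5).astype(np.float32); mv=((cx-X)/res+n/2-.5).astype(np.float32)
        pr=cv2.remap(g,mu,mv,cv2.INTER_LINEAR)
        gr=-np.gradient(pr,axis=1)  # bright inside
        k=gr.argmax(1); r=rr[k]
        q=np.c_[c[0]+np.cos(angs)*r,c[1]+np.sin(angs)*r]
        keep=np.ones(len(q),bool)
        for _ in range(5):
            cc,R=fitc(q[keep]); e=np.hypot(*(q-cc).T)-R
            keep=abs(e)<max(.0008,1.5*np.median(abs(e[keep])))
        c=cc; rng=max(.004,rng*.6); r0=R
    return c,R,keep.sum(),np.std(e[keep])
E
python3 - <<'E'
from fit import *
for n in ['top','side']:
    p,d=load(f'pics/{n}0.npz')
    a=ortho(n,p,0.078,0.56,0.17)
    c,R,k,s=edge_circle(a,.56,.17,.09,.0004,.065,chan=0); print(n,'disc',c,R,k,s)
    b=ortho(n,p,0.080,0.542,-0.19,half=0.06,res=0.00025)
    ch,R,k,s=edge_circle(b,.542,-.19,.06,.00025,.034,.01); print(n,'hub',ch,R,k,s)
    # cups: grey-dark on white at z=.081
    a=ortho(n,p,0.081,0.56,0.17); g=cv2.GaussianBlur(a.astype(np.float32),(0,0),2)
    best=[]
    for th in np.arange(-.8,.8,.005):
        ph=th+np.arange(1,6)*np.pi/3; rr=np.linspace(0,.010,4); v=[]
        for f in ph:
            for r in rr:
                for q in np.arange(0,6.28,.8):
                    x=c[0]+.049*np.cos(f)+r*np.cos(q); y=c[1]+.049*np.sin(f)+r*np.sin(q)
                    v.append(g[int((.56-x)/.0004+225),int((.17-y)/.0004+225)].mean())
        best.append((np.mean(v),th))
    print(' carousel angle',sorted(best)[:3])
    # keyway: darkness along direction r .017-.028
    g=cv2.GaussianBlur(b.astype(np.float32),(0,0),1).mean(2); best=[]
    for th in np.arange(-.8,.8,.005):
        v=[]
        for r in np.linspace(.018,.027,10):
            for w in (-.002,0,.002):
                x=ch[0]+r*np.cos(th)-w*np.sin(th); y=ch[1]+r*np.sin(th)+w*np.cos(th)
                v.append(g[int((.542-x)/.00025+240),int((-.19-y)/.00025+240)])
        best.append((np.mean(v),th))
    print(' keyway angle',sorted(best)[:3])
E
```

```text
top disc [0.56349894 0.17279092] 0.06627769574767152 168 0.00034102499963815496
top hub [ 0.54314361 -0.18634373] 0.030573210890382174 95 0.00040561113548013097
 carousel angle [(np.float32(154.40997), np.float64(-0.08999999999999941)), (np.float32(154.46123), np.float64(-0.10499999999999943)), (np.float32(154.51253), np.float64(-0.09499999999999942))]
 keyway angle [(np.float32(121.85826), np.float64(-0.15499999999999947)), (np.float32(121.9471), np.float64(-0.15999999999999948)), (np.float32(121.9574), np.float64(-0.14999999999999947))]
side disc [0.55985985 0.17270447] 0.06650627370961688 101 0.00046920010848467905
side hub [ 0.54037061 -0.19028839] 0.030002387931602637 89 0.00040064374465271694
 carousel angle [(np.float32(162.46988), np.float64(-0.044999999999999374)), (np.float32(162.47993), np.float64(-0.034999999999999365)), (np.float32(162.50899), np.float64(-0.05499999999999938))]
 keyway angle [(np.float32(146.00313), np.float64(-0.009999999999999343)), (np.float32(146.08507), np.float64(-0.004999999999999338)), (np.float32(146.08507), np.float64(6.661338147750939e-16))]
```

Run:
```python
from fit import *
o=[]
for n in ['top','side']:
    p,d=load(f'pics/{n}0.npz')
    b=ortho(n,p,0.080,0.542,-0.19,half=0.05,res=0.00025)
    o.append(b)
im=cv2.resize(np.hstack(o),(800,400))
for k in range(2):
    for i in range(1,10):
        cv2.line(im,(400*k+40*i,0),(400*k+40*i,6),(255,0,0),1)
cv2.imwrite('pics/hub.png',im[:,:,::-1])
p,d=load('pics/side0.npz')
cv2.imwrite('pics/hubside.png',cv2.resize(p[225:315,255:360,::-1],None,fx=6,fy=6,interpolation=cv2.INTER_CUBIC))
```

```text
(no output)
```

View pics/hub.png

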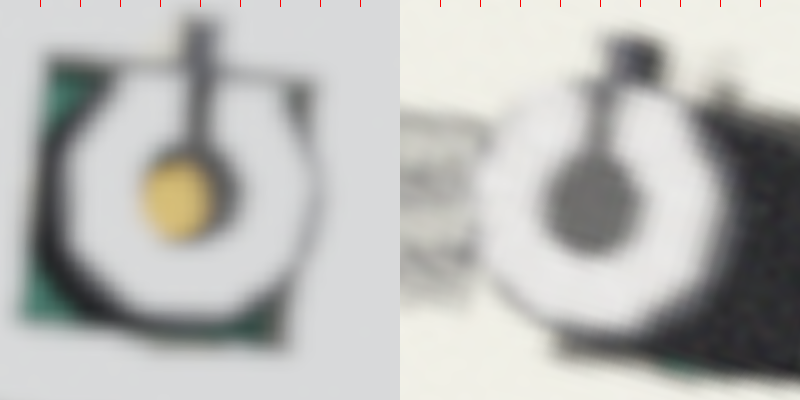

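View pics/hubside.png

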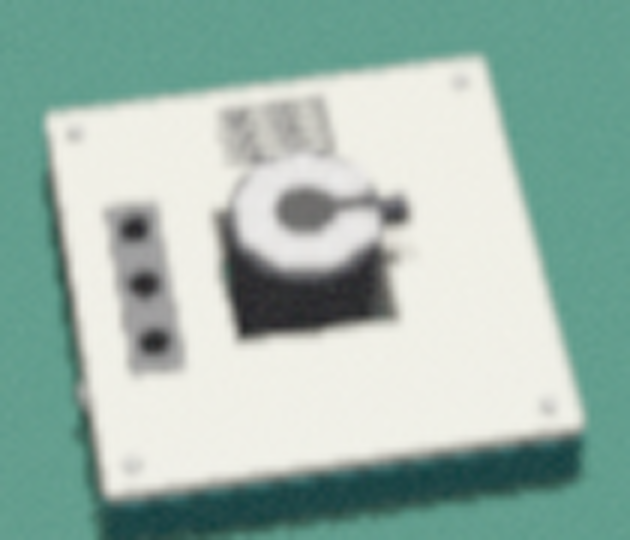

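Run:
```python
from fit import *
from scipy.optimize import minimize
for n,c0 in [('top',(.5635,.1728)),('side',(.5599,.1727))]:
    p,d=load(f'pics/{n}0.npz')
    a=ortho(n,p,0.081,0.56,0.17); g=cv2.GaussianBlur(a.astype(np.float32),(0,0),2).mean(2)
    yy,xx=np.mgrid[-.017:.0171:.001,-.017:.0171:.001]; r=np.hypot(xx,yy); ins=(r<.011); out=(r>.0135)&(r<.016)
    def cost(v):
        s=0
        for k in range(1,6):
            f=v[2]+k*np.pi/3; x=v[0]+.049*np.cos(f)+xx; y=v[1]+.049*np.sin(f)+yy
            im=cv2.remap(g,((.17-y)/.0004+224.5).astype(np.float32),((.56-x)/.0004+224.5).astype(np.float32),1)
            s+=im[ins].mean()-im[out].mean()
        return s
    bb=min((minimize(cost,[c0[0],c0[1],t],method='Nelder-Mead',options=dict(initial_simplex=[[c0[0],c0[1],t],[c0[0]+.003,c0[1],t],[c0[0],c0[1]+.003,t],[c0[0],c0[1],t+.1]])) for t in (-.4,-.2,0,.2,.4)),key=lambda z:z.fun)
    print(n,'cups',bb.x,bb.fun)
    # slot
    b=ortho(n,p,0.080,0.542,-0.19,half=0.05,res=0.00025); g=cv2.GaussianBlur(b.astype(np.float32),(0,0),1).mean(2)
    rows=[]
    for v in range(85,150,6):
        s=g[v,165:235]; w=np.clip(np.median(s)-15-s,0,None); 
        rows.append((v,round(float((w*np.arange(165,235)).sum()/max(w.sum(),1e-6)),1)))
    print(rows)
    # bore centroid via dark/nonwhite rows below slot
    for v in (180,190,200,210):
        s=g[v]; hi=s[120:280].max(); t=np.where(s[110:290]<hi-25)[0]+110; print(v,t.min(),t.max(),end='; ')
    for u in (175,185,215):
        s=g[:,u]; t=np.where(s[130:280]<s[90:300].max()-25)[0]+130; print('col',u,t.min(),t.max(),end='; ')
    print()
    c=camera_info(n); print('C',-c['R'].T@c['t'])
```

```text
top cups [ 0.56360007  0.17218099 -0.09221119] -227.16744995117188
[(85, 201.8), (91, 201.0), (97, 200.1), (103, 199.3), (109, 198.7), (115, 198.3), (121, 198.1), (127, 197.7), (133, 197.2), (139, 196.6), (145, 196.1)]
180 138 247; 190 139 249; 200 142 248; 210 146 246; col 175 130 247; col 185 130 249; col 215 130 243; 
C [0.47318685 0.00460061 1.27653618]
side cups [ 0.55868421  0.17032587 -0.07095491] -157.0684051513672
[(85, 0.0), (91, 204.3), (97, 203.4), (103, 202.6), (109, 201.8), (115, 200.9), (121, 200.1), (127, 199.5), (133, 198.9), (139, 198.2), (145, 197.3)]
180 140 242; 190 136 249; 200 134 252; 210 133 250; col 175 140 259; col 185 130 261; col 215 130 260; 
C [ 0.30231607 -0.96427113  1.17972133]
```

```bash
cat >> h.py <<'E'
from scipy.spatial.transform import Rotation as Ro
def rel(tp,trot,goal,yaw):
    """shift (mm, tool axes) and rotvec (deg) from pose (tp,trot) to goal with tool straight down at yaw"""
    R=Ro.from_euler('xyz',trot,degrees=True); G=Ro.from_euler('xyz',[-90,0,yaw],degrees=True)
    return np.round(R.inv().apply(np.array(goal)-tp)*1000,1), np.round((R.inv()*G).as_rotvec(degrees=True),2)
E
python3 - <<'E'
from h import *; from cell import env
o=env.get_obs(); print(o['time_s'],o['tool_pos'])
tp=[.252,.599,.234]; tr=[-90,0,-22.8]
for g in ([.561,.172,.234],[.561,.172,.15],[.561,.172,.095]): print(rel(tp,tr,g,-5))
E
```

```text
0.9 [0.25183234 0.59926232 0.2336031 ]
(array([ 450.3,   -0. , -273.9]), array([  0. , -17.8,   0. ]))
(array([ 450.3,   84. , -273.9]), array([  0. , -17.8,   0. ]))
(array([ 450.3,  139. , -273.9]), array([  0. , -17.8,   0. ]))
```

move_arm(
  moves=[
    [30,0,-18,0,-1,0],
    [60,0,-36,0,-2,0],
    [90,0,-55,0,-4,0],
    [120,0,-73,0,-5,0],
    [150,0,-91,0,-6,0],
    [180,0,-110,0,-7,0],
    [210,0,-128,0,-8,0],
    [240,0,-146,0,-10,0],
    [270,0,-164,0,-11,0],
    [300,0,-182,0,-12,0],
    [330,0,-201,0,-13,0],
    [360,0,-219,0,-14,0],
    [390,0,-237,0,-16,0],
    [420,0,-255,0,-17,0],
    [450.3,0,-273.9,0,-17.8,0],
    [450.3,0,-273.9,0,-17.8,0],
    [450.3,0,-273.9,0,-17.8,0],
    [450.3,0,-273.9,0,-17.8,0],
  ],
  claw=45,
  newtons=50,
)

```text
time_s: 2.4
tool_pos: [0.5606, 0.1729, 0.2335]
tool_rot: [-90.0, 0.0, -5.0]
force: [-0.4, -0.4, -0.1]
grip_width: 0.0452
```

Run:
```python
from h import *; from cell import env,read_camera
o=env.get_obs(); print(o['tool_pos'],o['tool_rot'],w2px('side',[o['tool_pos'],[.561,.172,.118]]))
p,d=read_camera('side'); np.savez('pics/side1.npz',p=p,d=d)
cv2.imwrite('pics/side1.png',cv2.resize(p[60:240,180:380,::-1],None,fx=3.5,fy=3.3,interpolation=cv2.INTER_CUBIC)[:600,:800])
```

```text
[0.5605897  0.17288682 0.2334899 ] [-8.99576653e+01  2.91352957e-02 -4.99661062e+00] [[276.13518817 124.19757673]
 [277.59177668 155.02883891]]
```

View pics/side1.png

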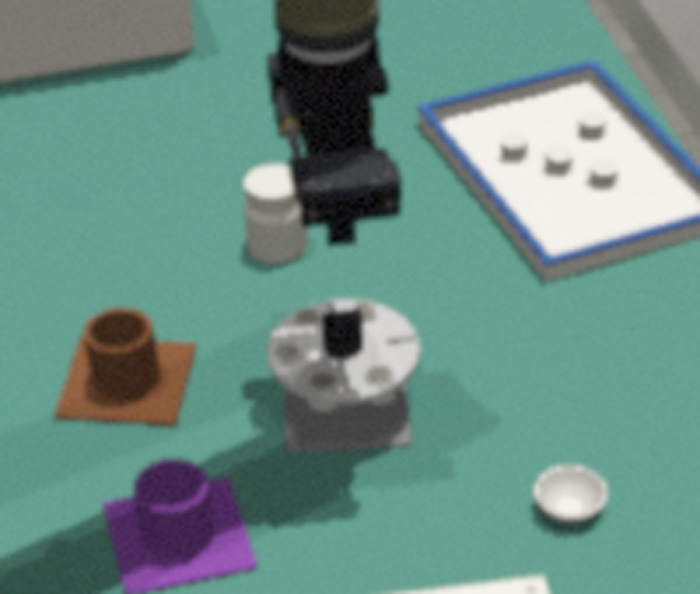

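The side crop shows the fingers at (341,230) directly over the black knob at (342,333). The carousel sits on the grey stand, and the brown and purple stands are well clear. I'll descend.

move_arm(
  moves=[
    [0,25,0,0,0,0],
    [0,50,0,0,0,0],
    [0,75,0,0,0,0],
    [0,95,0,0,0,0],
    [0,108,0,0,0,0],
    [0,118,0,0,0,0],
    [0,126,0,0,0,0],
    [0,132,0,0,0,0],
    [0,136,0,0,0,0],
    [0,138,0,0,0,0],
    [0,138,0,0,0,0],
    [0,138,0,0,0,0],
    [0,138,0,0,0,0],
  ],
)

```text
time_s: 3.53
tool_pos: [0.5614, 0.1724, 0.0963]
tool_rot: [-90.0, -0.1, -5.0]
force: [0.5, -0.1, -0.3]
grip_width: 0.045
```

Next, close in place.

move_arm(
  moves=[
    [0,1,0,0,0,0],
    [0,1,0,0,0,0],
    [0,1,0,0,0,0],
    [0,1,0,0,0,0],
    [0,1,0,0,0,0],
    [0,1,0,0,0,0],
    [0,1,0,0,0,0],
    [0,1,0,0,0,0],
    [0,1,0,0,0,0],
    [0,1,0,0,0,0],
  ],
  claw=0,
  newtons=55,
)

```text
time_s: 4.37
tool_pos: [0.5609, 0.1719, 0.0946]
tool_rot: [-90.0, -0.0, -5.0]
force: [-1.0, -1.7, 0.7]
grip_width: 0.0158
```

The opening reads 15.8 mm, which matches the 16 mm bar. Lift.

move_arm(
  moves=[
    [0,-3,0,0,0,0],
    [0,-10,0,0,0,0],
    [0,-20,0,0,0,0],
    [0,-32,0,0,0,0],
    [0,-45,0,0,0,0],
    [0,-58,0,0,0,0],
    [0,-71,0,0,0,0],
    [0,-82,0,0,0,0],
    [0,-90,0,0,0,0],
    [0,-95,0,0,0,0],
    [0,-95,0,0,0,0],
    [0,-95,0,0,0,0],
    [0,-95,0,0,0,0],
  ],
)

```text
time_s: 5.45
tool_pos: [0.5603, 0.1722, 0.1887]
tool_rot: [-90.0, 0.1, -5.0]
force: [-0.4, 1.1, -4.6]
grip_width: 0.0159
```

Run:
```python
from h import *; from cell import env,read_camera
o=env.get_obs(); print(o)
for n in ('side','top'):
    p,d=read_camera(n); np.savez(f'pics/{n}2.npz',p=p,d=d)
    u,v=w2px(n,o['tool_pos']).round().astype(int)[0]; print(u,v)
    cv2.imwrite(f'pics/{n}2.png',cv2.resize(p[max(v-60,0):v+60,u-80:u+80,::-1],(640,480),interpolation=cv2.INTER_CUBIC))
```

```text
{'time_s': 5.45, 'qpos': array([-32.21473919,  12.17918763,  14.42057286,  96.49891378,
        -3.16617908,  71.80640757,  67.89934433]), 'joint_velocities': array([ 0.10505868,  0.29839841, -0.03077761,  0.22672368,  0.05080219,
       -0.08393627,  0.10324246]), 'effort': array([ 2.19605549e-02, -4.38917112e+01,  2.04553507e+00, -3.27486849e+01,
        2.34192715e-02,  6.66244794e-02, -1.50668570e-04]), 'tool_pos': array([0.5603436 , 0.17216228, 0.18870763]), 'tool_rot': array([-9.00372008e+01,  7.72273933e-02, -4.98903045e+00]), 'force': array([-0.43125634,  1.08296619, -4.55734943]), 'wrist_torque': array([0.02633446, 0.02571305, 0.01738802]), 'grip_width': 0.015937773434416793}
277 137
196 205
```

View pics/side2.png

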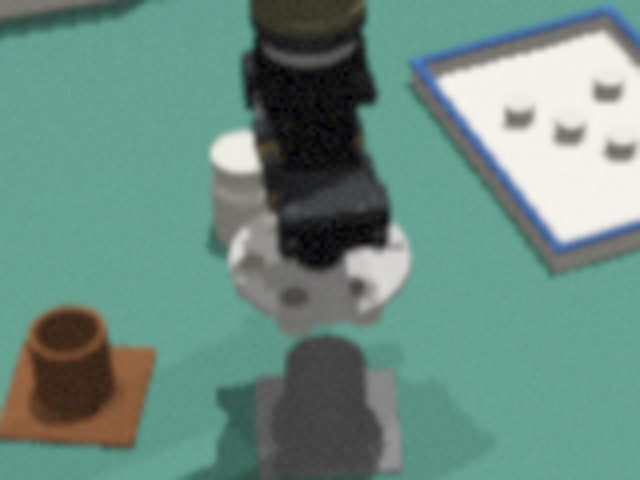

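View pics/top2.png

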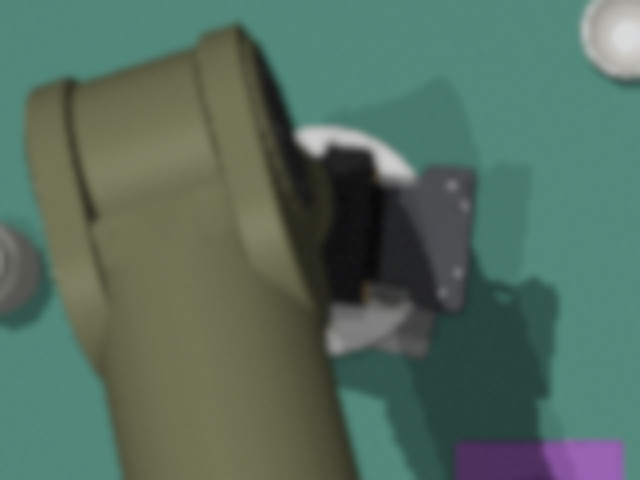

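The carousel is lifted clear, level, and shows about 4.2 N of weight. Next is the transfer over the hub, with a 1.2° turn.

move_arm(
  moves=[
    [0.3,0,-10,0,0,0],
    [1,0,-30,0,0,0],
    [2,0,-55,0,0.2,0],
    [3,0,-80,0,0.4,0],
    [4,0,-105,0,0.5,0],
    [4.5,0,-130,0,0.6,0],
    [5,0,-155,0,0.7,0],
    [6,0,-180,0,0.8,0],
    [7,0,-205,0,0.9,0],
    [8,0,-230,0,1,0],
    [9,0,-255,0,1.1,0],
    [10,0,-280,0,1.2,0],
    [10.5,0,-305,0,1.2,0],
    [11,0,-325,0,1.2,0],
    [11.3,0,-343,0,1.2,0],
    [11.5,0,-355,0,1.2,0],
    [11.5,0,-361,0,1.2,0],
    [11.5,0,-361,0,1.2,0],
    [11.5,0,-361,0,1.2,0],
    [11.5,0,-361,0,1.2,0],
  ],
)

```text
time_s: 7.22
tool_pos: [0.5412, -0.1866, 0.1894]
tool_rot: [-89.9, 0.0, -6.1]
force: [-0.3, 0.3, -4.2]
grip_width: 0.0158
```

Run:
```python
from fit import *; from cell import env,read_camera
o=env.get_obs(); print(o['tool_pos'],o['tool_rot'],o['force'])
n='side'; p,d=read_camera(n); np.savez(f'pics/{n}3.npz',p=p,d=d)
u,v=w2px(n,o['tool_pos']).round().astype(int)[0]; print(u,v)
cv2.imwrite(f'pics/{n}3.png',cv2.resize(p[max(v-60,0):v+60,u-80:u+80,::-1],(640,480),interpolation=cv2.INTER_CUBIC))
zt=o['tool_pos'][2]-.0946+.078
a=ortho(n,p,zt,0.54,-0.19); print(edge_circle(a,.54,-.19,.09,.0004,.065,chan=0,angs=np.deg2rad(np.arange(-170,-10,2))))
p2,_=load('pics/side2.npz'); a2=ortho(n,p2,.1887-.0166,0.56,0.17); print(edge_circle(a2,.56,.17,.09,.0004,.065,chan=0,angs=np.deg2rad(np.arange(-170,-10,2))))
cv2.imwrite('pics/o3.png',np.hstack([a,a2])[:,:,::-1][:,:900][:, :800])
```

```text
[ 0.54122957 -0.18656303  0.18935483] [-8.99321627e+01  1.69376642e-02 -6.07159832e+00] [-0.2667073   0.32672828 -4.17001158]
306 232
(array([ 0.53853874, -0.1943907 ]), np.float64(0.05755672664883029), np.int64(45), np.float64(0.0004221817574414505))
(array([0.55946782, 0.17054847]), np.float64(0.06416899282309646), np.int64(42), np.float64(0.0003492585447698417))
```

View pics/side3.png

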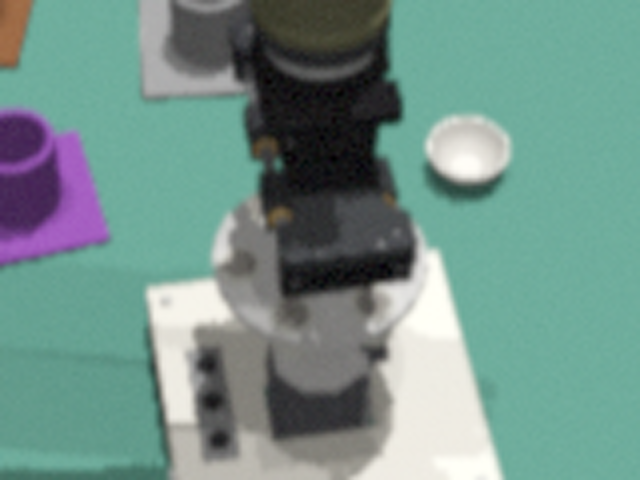

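View pics/o3.png

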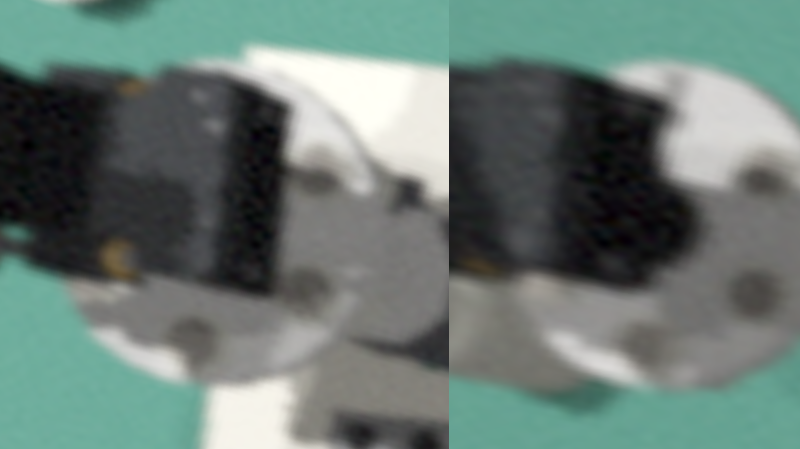

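move_arm(
  moves=[
    [0,6,0,0,0,0],
    [0,14,0,0,0,0],
    [0,21,0,0,0,0],
    [0,27,0,0,0,0],
    [0,31,0,0,0,0],
    [0,34,0,0,0,0],
    [0,36,0,0,0,0],
    [0,38,0,0,0,0],
    [0,40,0,0,0,0],
    [0,40,0,0,0,0],
    [0,40,0,0,0,0],
  ],
)

```text
time_s: 8.18
tool_pos: [0.541, -0.1884, 0.1497]
tool_rot: [-90.0, -0.0, -6.2]
force: [0.5, -0.2, -4.4]
grip_width: 0.0153
```

Run:
```python
from fit import *; from cell import env,read_camera
o=env.get_obs(); print(o['tool_pos'],o['tool_rot'],o['force'],o['wrist_torque'])
n='side'; p,d=read_camera(n); np.savez(f'pics/{n}4.npz',p=p,d=d)
u,v=w2px(n,o['tool_pos']).round().astype(int)[0]; print(u,v)
cv2.imwrite(f'pics/{n}4.png',cv2.resize(p[max(v-50,0):v+70,u-80:u+80,::-1],(640,480),interpolation=cv2.INTER_CUBIC))
```

```text
[ 0.54097354 -0.18836667  0.14965432] [-8.99950703e+01 -1.23519569e-02 -6.19461885e+00] [ 0.47334544 -0.2222772  -4.42152898] [-0.02674094 -0.00455854 -0.0274325 ]
306 243
```

View pics/side4.png

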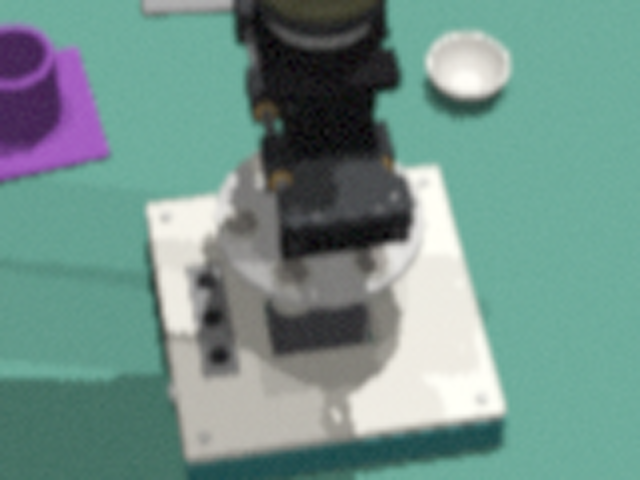

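No contact forces, and the tip should now be about 7 mm inside the bore. I'll continue gently.

move_arm(
  moves=[
    [0,2,0,0,0,0],
    [0,4,0,0,0,0],
    [0,6,0,0,0,0],
    [0,8,0,0,0,0],
    [0,10,0,0,0,0],
    [0,12,0,0,0,0],
    [0,14,0,0,0,0],
    [0,16,0,0,0,0],
    [0,16,0,0,0,0],
  ],
)

```text
time_s: 8.98
tool_pos: [0.5406, -0.1882, 0.133]
tool_rot: [-90.0, 0.0, -6.2]
force: [-1.5, 0.3, -4.3]
grip_width: 0.0157
```

move_arm(
  moves=[
    [0,1.5,0,0,0,0],
    [0,3,0,0,0,0],
    [0,4.5,0,0,0,0],
    [0,6,0,0,0,0],
    [0,6,0,0,0,0],
    [0,6,0,0,0,0],
  ],
)

```text
time_s: 9.48
tool_pos: [0.5408, -0.1883, 0.1274]
tool_rot: [-90.0, 0.0, -6.2]
force: [-0.1, 0.3, -4.1]
grip_width: 0.0151
```

move_arm(
  moves=[
    [0,1,0,0,0,0],
    [0,2,0,0,0,0],
    [0,3,0,0,0,0],
    [0,4,0,0,0,0],
    [0,5,0,0,0,0],
    [0,5,0,0,0,0],
    [0,5,0,0,0,0],
  ],
)

```text
time_s: 10.07
tool_pos: [0.5409, -0.1883, 0.1225]
tool_rot: [-90.0, 0.0, -6.2]
force: [0.7, 0.4, -4.3]
grip_width: 0.0157
```

There is no resistance past the 24 mm stop height, so the key is in the keyway. Now down onto the plunger.

move_arm(
  moves=[
    [0,1.5,0,0,0,0],
    [0,3,0,0,0,0],
    [0,4.5,0,0,0,0],
    [0,6,0,0,0,0],
    [0,7.5,0,0,0,0],
    [0,9,0,0,0,0],
    [0,10.5,0,0,0,0],
    [0,12,0,0,0,0],
    [0,12,0,0,0,0],
    [0,12,0,0,0,0],
  ],
)

```text
time_s: 10.9
tool_pos: [0.5411, -0.1884, 0.111]
tool_rot: [-90.0, -0.0, -6.2]
force: [-2.3, 1.2, 3.4]
grip_width: 0.0156
```

move_arm(
  moves=[
    [0,1,0,0,0,0],
    [0,2,0,0,0,0],
    [0,3,0,0,0,0],
    [0,4,0,0,0,0],
    [0,5,0,0,0,0],
    [0,6,0,0,0,0],
    [0,6,0,0,0,0],
    [0,6,0,0,0,0],
  ],
)

```text
time_s: 11.57
tool_pos: [0.5412, -0.1884, 0.1051]
tool_rot: [-90.0, -0.0, -6.2]
force: [-2.5, 1.2, 6.1]
grip_width: 0.0156
```

move_arm(
  moves=[
    [0,0.5,0,0,0,0],
    [0,1,0,0,0,0],
    [0,1.5,0,0,0,0],
    [0,2,0,0,0,0],
    [0,2,0,0,0,0],
    [0,2,0,0,0,0],
  ],
)

```text
time_s: 12.07
tool_pos: [0.5412, -0.1884, 0.1047]
tool_rot: [-90.0, -0.0, -6.2]
force: [-6.9, 2.7, 16.5]
grip_width: 0.0154
```

The force jumped about 10 N over 0.4 mm, so the disc is on the rim at underside z≈0.080. I'll hold briefly and verify.

move_arm(
  moves=[
    [0,0,0,0,0,0],
    [0,0,0,0,0,0],
    [0,0,0,0,0,0],
    [0,0,0,0,0,0],
    [0,0,0,0,0,0],
    [0,0,0,0,0,0],
  ],
)

```text
time_s: 12.57
tool_pos: [0.5412, -0.1884, 0.1046]
tool_rot: [-90.0, -0.0, -6.2]
force: [-7.7, 3.2, 15.7]
grip_width: 0.0156
```

Run:
```python
from fit import *; from cell import env,read_camera
o=env.get_obs(); print(o['time_s'],o['tool_pos'],o['tool_rot'],o['force'],o['wrist_torque'])
for n in ('side','top'):
    p,d=read_camera(n); np.savez(f'pics/{n}5.npz',p=p,d=d)
    u,v=w2px(n,o['tool_pos']).round().astype(int)[0]; print(u,v)
    cv2.imwrite(f'pics/{n}5.png',cv2.resize(p[max(v-50,0):v+70,u-80:u+80,::-1],(640,480),interpolation=cv2.INTER_CUBIC))
    cl,uu,vv=cloud(n,d); g=p[vv,uu]
    r=np.hypot(cl[:,0]-.541,cl[:,1]+.188)
    m=(r<.062)&(cl[:,2]>.078)&(cl[:,2]<.1)&(g.min(1)>70); q=cl[m]
    s=np.linalg.lstsq(np.c_[q[:,:2]-[.541,-.188],np.ones(len(q))],q[:,2],rcond=None)[0]; print(n,m.sum(),'plane',s,np.median(q[:,2]))
```

```text
12.5667 [ 0.54117959 -0.18838467  0.10463771] [-8.99500993e+01 -4.37588839e-02 -6.19507510e+00] [-7.69843571  3.15820142 15.67320847] [0.57833127 1.68025075 0.01210919]
306 254
side 612 plane [ 0.00120219 -0.01595069  0.08915813] 0.08933284288621923
349 216
top 397 plane [-0.00075853  0.00258393  0.08978078] 0.08951025337552565
```

View pics/side5.png

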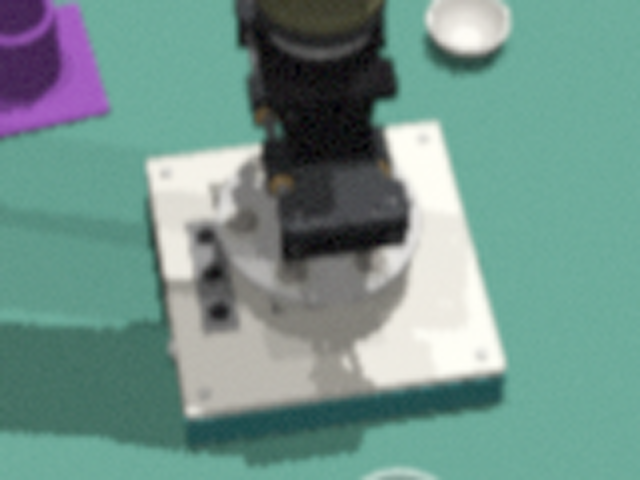

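Run:
```python
from cell import env,job
print(env.get_obs()['force'],env.get_obs()['tool_pos']); print(job.sign_off())
```

```text
[-6.65159175  3.45689732 15.41258511] [ 0.5411852  -0.18841254  0.10465424]
the job is handed in; nothing more can be done
None
```

I lifted the carousel off the grey stand by its knob, put its shaft into the hub and pressed it down onto the rim. I handed the job in at about 12.7 s of robot time, with the gripper still holding it down. No verdict is reported.

**Key:** The carousel and the keyway were already nearly in line, so it only needed a turn of about 1.2° on the way over. The key then went past the 24 mm stop height without resistance.

**Last checks:**
- **Height:** The tool height puts the disc's underside at about z = 0.080 m, which is home. The force rose about 10 N over the last 0.4 mm, as it would on the rim. The depth cameras put the disc's top at about 0.0893–0.0895 m, against 0.088 m expected. They also read 0.4–1.3 mm high when the carousel was on the stand.
- **Position:** The tool is at (0.541, -0.188), where the hub was measured to be. Its orientation is within 0.1° of vertical.
- **Push:** It holds about 20 N downwards, counting the carousel's weight, against a spring force of about 12 N.
- **Plunger:** It has no direct readout. The spring force built up as expected until the disc met the rim.

**Disagreements:**
- The two cameras differed by 2–5 mm in absolute position. They agreed within about 1 mm on the offset from carousel to hub, so I moved by that offset.
- A side force of about 7–8 N was still acting at the end, probably from the shaft touching the bore wall.
- The side camera's plane fit suggested a tilt of 0.016 rad, the top camera's 0.003 rad. Both are well under the 0.06 rad limit.

The arm stayed clear of the jar, the beaker and the dish throughout.

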